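Pop the kitchen scale's battery tray and catch it

TASK

The kitchen scale's batteries are flat. At the back of the scale, press the release key with one fingertip while the other finger stands in front of the battery tray beside it, so that the tray, thrown out by its spring, is caught against that finger. Then back away slowly with the finger still against the tray until the spring is spent, and leave the tray standing part-way out in its slot, key sprung back. Nothing is to be gripped or lifted, the tray must not shoot out, and the other things stay where they are.

Things in the scene. Friction and masses are not known exactly. Their poses are not given: they have to be found in the camera images.
- scale: White kitchen scale, 190 mm deep (x) x 176 wide (y), steel plate top 52 mm up; does not shift. Origin under its centre on the worktop, z up. Its upright back panel (own x = -95 mm, 42 mm high) is turned to the robot, own +x points into the scale. In the panel: battery tray (centre y = +22) and, to the right, release key (y = -40 mm). The space before the panel is clear.
- slot_home (a point): Fixed point of the scale: where the centre of the tray's outer face lies while latched, 4 mm inside the back panel (scale x = -91, y = 22, z = 20.5 mm). Axes as the scale's: the tray springs out along -x, so how far out it is equals minus the x of tray_face in this frame.
- tray: Loose grey plastic battery tray, 70 g, 62 mm wide (y) x 62 long (x) x 20.5 high, four AAA cells fixed in it; 1.5 to 2 mm play in its slot. A spring (5 N latched, 2 N at the end) pushes it 16 mm out. With no finger before it, it shoots right out; let out slowly against a finger it stays in the slot where the spring ends. Origin: bottom centre of its outer face, x into the scale.
- tray_face (a point): Centre of the tray's outer face, which is 62 mm wide x 20 mm high, 10.5 to 30.5 mm above the worktop. Moves with the tray. Axes as the scale's while the tray is in its slot.
- release (a joint): Travel of the release key, m: 0 out, 0.006 fully pressed (along the scale's +x, into the panel). Springs back out by itself. The tray is let go at about 0.004. Takes about 5 to 7 N.
- release_face (a point): Centre of the release key's outer face, moves with it. Key: grey ridged block 26 mm wide (y) x 18 high, centre 21 mm up; unpressed its face is 8.5 mm proud of the panel, 12.5 mm proud of the latched tray's face. Two upright fingertips side by side along the panel, one before the key, one before the tray (62 mm apart), meet the key first; the tray then jumps about 8 mm to the other.
- pepper_mill: Bystander, loose, to be left alone: dark brown wooden pepper mill, 58 mm across, 170 mm tall. Origin under its centre.
- salt_shaker: Bystander, loose, to be left alone: clear salt shaker with a grey cap, 44 mm across, 90 mm tall. Origin under its centre.
- spice_jar_b: Bystander, loose, to be left alone: spice jar with a red cap, 45 mm across, 108 mm tall. Origin under its centre.
- fish_tin: Bystander, loose, to be left alone: flat oblong fish tin, 63 x 105 x 25 mm high. Origin under its centre.
- food_tin: Bystander, loose, to be left alone: round food tin, 76 mm across, 58 mm tall. Origin under its centre.

How it is judged:
On the way, in this order (a step that is already met when the one before it is completed fails the run):
1. the key is pressed and the tray that has sprung out is held back by a finger, 2 to 12 mm out (value of joint release above 0.0025 m and contact force between the fingers and tray above 1 N and x of tray_face in the frame of slot_home between -0.012 and -0.002 m), for 0.1 s.
2. a finger is still against the tray when it has come most of the way out (contact force between the fingers and tray above 0.2 N and x of tray_face in the frame of slot_home below -0.0125 m).
At the end, for the whole second after the job is handed in: The tray stands at rest 13.5 to 30 mm out of its latched place, still level in its slot, and the release key has sprung back (within 1.5 mm) (x of tray_face in the frame of slot_home between -0.03 and -0.0135 m and y of tray_face in the frame of slot_home between -0.006 and 0.006 m and angle between tray_face's own z axis and vertical below 0.12 rad and linear speed of tray below 0.01 m/s and value of joint release below 0.0015 m); the robot touches nothing.
It fails at once if the tray shoots or is drawn out of its slot (more than 35 mm out) (x of tray_face in the frame of slot_home below -0.035 m).
It fails at once if the tray is lifted (z of tray_face in the frame of slot_home above 0.01 m).
It fails at once if a bystander is lifted, carried or pushed (more than 20 mm) (distance of any of pepper_mill, salt_shaker, spice_jar_b, fish_tin, food_tin from where it was at the start of the episode above 0.02 m).
It also fails if it takes over 40 s, if anything falls off the work surface, if the arm or the gripper's body presses on something with over 40 N, if the wrist force passes 120 N, or if a joint passes its speed limit or range.

ROBOT

A 7-joint arm with a two-finger parallel gripper is mounted at the origin on the work surface; the furniture and walls round the work are solid. World frame = base frame: x ahead of the robot, y to its left, z up, the work surface at z = 0. Lengths are in m, angles in rad, forces in N, time in s.
With the tool pointing down it reaches from about 0.35 to 0.9 m from the base axis. Payload 8.1 kg.
Tool frame: the origin (TCP) lies between the finger pads; the fingertips stand robot.nose_length ahead of it and the grasp point (between the pads) lies 3 mm ahead of it (robot.nose_length is the distance from the TCP to the fingertips, in m); z points along the fingers, y is the line along which they close (so a half turn about z gives the same grasp; the last joint's range is limited). The gripper opens to 85 mm and grips with 20 to 120 N. Pads are 22 mm wide; open, the fingers measure 114 mm over their backs; the gripper's body (76 mm by 85 mm) begins 54 mm behind the grasp point. The pads swing forward as they close: fully open they stand 13 mm farther back than shut.
Start: joints at [1.198, 0.434, 0.025, 1.573, -0.012, 1.134, -0.075], TCP at [0.167, -0.602, 0.253] pointing down, gripper open.
Joint ranges: [-2.62, 2.62], [-0.44, 2.09], [-1.27, 1.32], [0.08, 2.57], [-1.32, 4.46], [0.12, 2], [-2.74, 2.74]. Speed limits (rad/s): [2.22, 2.22, 3.01, 3.01, 3.14, 3.14, 3.14].

INTERFACE

Orientations are given as a 3x3 rotation matrix whose columns are the frame's x, y, z axes.
In Python, from cell import robot, camrig, readout, job_done gives the robot as it stands (robot), with the cameras (camrig), the job as plain functions and the readings (readout).
- The arm moves only by the tool step_hand, called after ">>>" as name(argument=value, ...) on one line, values as JSON. Schema: {"type":"object","properties":{"motion":{"type":"string"},"aperture":{"type":"number"},"only":{"type":"string"},"quiet":{"type":"boolean"},"lines":{"type":"string"}},"required":["motion"],"additionalProperties":false}. motion is a string of 1 to 8 rows, one to a line, with the numbers parted by spaces; each row has 4 numbers: dx, dy, dz in m, then a turn about the tool's z in rad; each row is the pose to reach, as a shift and turn from the pose commanded when the call began, along the tool's axes at that moment; what a row does not reach only later rows make up. A row lasts 1/12 s, in which the tool goes at most 0.0417 m and 0.125 rad, less where a joint would pass 70% of its speed; a pose out of reach is approached as far as the arm can. aperture is the finger opening in m, set as the call begins (left out keeps the last). The fingers move at their own pace and stop on an object; the grip force is fixed at half the most. Time passes only in rows, so rows that do not move let the fingers close. The tool returns the time, the measured TCP pose, the force, the opening and the grip force at its end. only (a regular expression) keeps the lines of the reply that match it, lines (a string "A,B") keeps lines A to B, and quiet returns only ok. Input that does not fit is refused with a message, and nothing moves.
- readout.sense(): the state, without advancing time (a new reading comes with each control period).
- camrig.get_image(name): name is "scene" or "top" or "wrist"; returns a dict with "color" (420x560x3 uint8, blue, green, red), "z_map" (420x560 float32, m along the optical axis (not along the pixel's ray), 0 where there is no reading), "mtx" (3x3 intrinsics, pixels), "rvec" (rotation vector, rad) and "tvec" (3), from world to camera coordinates, as OpenCV has them. Camera axes: x right, y down, z forward; pixel columns grow to the right and rows downward; lengths in m; the calibration is good to about 2 mm. A picture is of the moment at which its call begins.
- job_done(): hands the job in; it is judged then, once.
The state is a dict: "clock": time; "q": joint angles; "joint_vel": joint speeds; "effort": joint torques, N m; "ee_pos": TCP position; "eef_rot": TCP orientation; "force": force on the tool from outside, world axes, zero at the start; "moment": the same for the moment, N m; "width": finger opening in m; "finger_force": force on a finger pad.
Only numpy, scipy, OpenCV 4.12 (cv2) and the standard library are available. Lean on these libraries where they do the work, as an engineer would, in place of code of your own. Each camera call takes 0.05 s, during which the arm holds its last target. There are 200 camera calls.

## Working session

There is one attempt and no reset: what is moved stays moved. The work goes in short steps, Python scripts to look and compute and a tool call to move; the robot and the scene stay as the last step left them, time stands still between calls to the robot, and variables do not carry over. Pictures are saved under pics/ and viewed, at most 10 in all, crops included, and the job is handed in when it is done.

```bash
ls; mkdir -p pics
```

Run:
```python
from cell import robot, camrig, readout, job_done
import cv2,numpy as np
s=readout.sense();print(s['ee_pos'],s['eef_rot'],s['width'],robot.nose_length,s['clock'])
for n in ['top','scene']:
    i=camrig.get_image(n);cv2.imwrite(f'pics/{n}0.png',i['color']);np.savez(f'pics/{n}0.npz',**i)
    print(n,i['mtx'].tolist(),i['rvec'],i['tvec'])
```

```text
cell.py
pics
[ 0.16636514 -0.60197434  0.25251839] [[ 9.63851053e-01  2.66440990e-01 -5.88328067e-04]
 [ 2.66441580e-01 -9.63849958e-01  1.46385495e-03]
 [-1.77029020e-04 -1.56769320e-03 -9.99998755e-01]] 0.0856299634167989 0.022 0.0
top [[477.95177299285604, 0.0, 286.08928526682854], [0.0, 477.95177299285604, 205.8323288545816], [0.0, 0.0, 1.0]] [ 2.1171475  -2.12881918  0.19346038] [-0.02834847  0.51739644  1.09252018]
scene [[500.407786181077, 0.0, 272.09664240576916], [0.0, 500.407786181077, 212.80551283947733], [0.0, 0.0, 1.0]] [ 0.84836109 -2.29199628  1.34774689] [0.36407664 0.20209886 0.94776871]
```

View pics/top0.png

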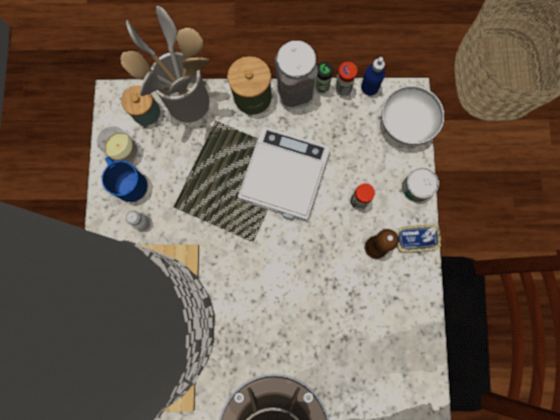

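View pics/scene0.png

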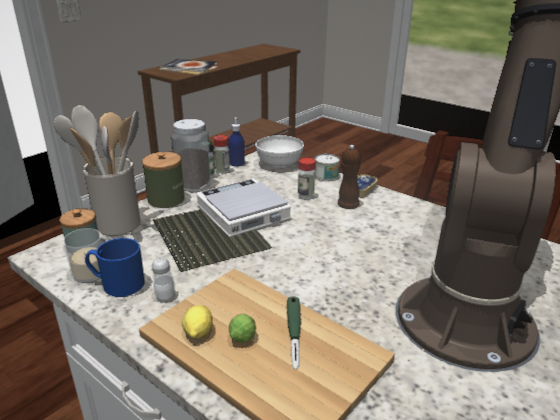

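The top view shows the scale at about (285,175), with its display edge on the far side and the back edge with the key at about (290,213). The woven mat lies on its left, the red-capped jar at (363,196), the pepper mill at (383,242) and the fish tin at (418,238). Now I'll fit the scale's pose.

Create h.py:
```python
import numpy as np,cv2
def cloud(i):
    R=cv2.Rodrigues(i['rvec'])[0];z=i['z_map'];v,u=np.mgrid[:z.shape[0],:z.shape[1]]
    K=i['mtx'];p=np.stack([(u-K[0,2])/K[0,0]*z,(v-K[1,2])/K[1,1]*z,z],-1)
    return (p-i['tvec'].reshape(3))@R
def proj(i,P): return cv2.projectPoints(np.float64(P).reshape(-1,1,3),i['rvec'],i['tvec'],i['mtx'],None)[0][:,0]
```

Run:
```python
from h import *
for n,(a,b,c,d) in {'top':(225,120,345,230),'scene':(190,175,295,240)}.items():
    i=dict(np.load(f'pics/{n}0.npz'));P=cloud(i)
    print(n,proj(i,[[0,0,0],[.166,-.602,.25]]).round())
    m=np.zeros(P.shape[:2],bool);m[b:d,a:c]=1
    m&=(i['z_map']>0)&(abs(P[...,2]-.052)<.008)
    k,l,st,ce=cv2.connectedComponentsWithStats(m.astype(np.uint8));j=1+st[1:,4].argmax()
    q=P[l==j]; print(st[j],q.mean(0),np.median(q[:,2]))
    r=cv2.minAreaRect((q[:,:2]*1000).astype(np.float32));print(r,cv2.boxPoints(r).round(1).tolist())
    h,e=np.histogram(q[:,2],8);print(h,e.round(4))
    cv2.imwrite(f'pics/{n}c.png',cv2.resize(i['color'][b:d,a:c],None,fx=5,fy=5,interpolation=2))
i=dict(np.load('pics/top0.npz'));P=cloud(i)
for nm,u,v in [('jar',363,196),('mill',383,242),('tin',418,238),('mat',225,190),('salt',134,219),('food',421,184)]:print(nm,P[v,u].round(3))
```

```text
top [[274. 432.]
 [598. 372.]]
[ 240  128   90   90 4654] [ 0.59626388 -0.02595648  0.05149085] 0.05212677790601215
((603.7619018554688, -27.72930908203125), (174.43280029296875, 188.62779235839844), 71.74759674072266) [[486.8999938964844, -81.0], [666.0, -140.10000610351562], [720.5999755859375, 25.600000381469727], [541.5, 84.5999984741211]]
[ 494  301  362 1002 1362  884  219   30] [0.044  0.046  0.0479 0.0499 0.0519 0.0538 0.0558 0.0578 0.0598]
scene [[464. 320.]
 [511. 103.]]
[ 200  178   88   45 2098] [ 0.58738762 -0.01644248  0.05152061] 0.05250646702397441
((600.4561157226562, -24.01978302001953), (172.06935119628906, 190.19839477539062), 71.84468078613281) [[483.29998779296875, -76.0999984741211], [664.0, -135.39999389648438], [717.5999755859375, 28.100000381469727], [536.9000244140625, 87.4000015258789]]
[233 112  26  53 371 803 445  55] [0.044  0.0456 0.0472 0.0488 0.0504 0.052  0.0535 0.0551 0.0567]
jar [ 0.527 -0.205  0.11 ]
mill [ 0.418 -0.237  0.157]
tin [ 0.441 -0.348  0.022]
mat [0.566 0.121 0.005]
salt [0.481 0.317 0.088]
food [ 0.567 -0.354  0.056]
```

View pics/scenec.png

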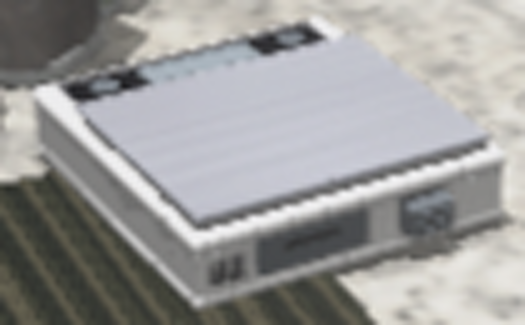

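The scale is fitted: centre about (0.602, -0.026), yaw -18.2°, size 189×174 mm, top at 52 mm. All of it agrees with the text. The crop shows the tray at (315,240) and the key to its right at (428,213). Now I'll move to stand before the panel at height, turning the tool into line.

>>> step_hand(motion="0.22 -0.256 0 0.588\n0.22 -0.256 0 0.588\n0.22 -0.256 0 0.588\n0.22 -0.256 0 0.588\n0.22 -0.256 0 0.588\n0.22 -0.256 0 0.588\n0.22 -0.256 0 0.588\n0.22 -0.256 0 0.588", aperture=0.048)

```text
clock: 0.77
ee_pos: [0.3078, -0.301, 0.2532]
eef_rot: [[0.95, -0.313, -0.0], [-0.313, -0.95, -0.0], [-0.0, 0.0, -1.0]]
force: [1.3, -0.3, 0.4]
width: 0.0477
finger_force: 0.0
```

Create rel.py:
```python
from cell import robot, camrig, readout, job_done
from h import *
import sys
c=np.array([.602,-.026]);a=np.radians(-18.24);U=np.array([[np.cos(a),np.sin(a)],[-np.sin(a),np.cos(a)]])
s=readout.sense();R=s['eef_rot'];p=s['ee_pos']
print('t',s['clock'],'scale-frame TCP',(U@(p[:2]-c)*1000).round(1),'z',p[2].round(4),'yaw err',np.degrees(np.arctan2(R[1,0],R[0,0])-a).round(2),'w',s['width'],'F(scale)',U@s['force'][:2],s['force'][2])
t=np.array([float(v) for v in sys.argv[1:4]])
w=np.r_[c+U.T@t[:2],t[2]];print('tool shift',(R.T@(w-p)).round(4),'turn',(np.arctan2(R[1,0],R[0,0])-a).round(3))
```

```bash
python3 rel.py -.15 -.009 .25
```

```text
t 0.7667 scale-frame TCP [-193.4 -353.2] z 0.2532 yaw err -0.0 w 0.047721496628021186 F(scale) [1.32213897 0.15775941] 0.4384781821001117
tool shift [ 0.0434 -0.3442  0.0032] turn -0.0
```

>>> step_hand(motion="0.043 -0.344 0 0\n0.043 -0.344 0 0\n0.043 -0.344 0 0\n0.043 -0.344 0 0\n0.043 -0.344 0 0\n0.043 -0.344 0 0\n0.043 -0.344 0 0\n0.043 -0.344 0 0")

```text
clock: 1.43
ee_pos: [0.4506, 0.0001, 0.2533]
eef_rot: [[0.95, -0.313, 0.0], [-0.313, -0.95, -0.0], [0.0, 0.0, -1.0]]
force: [0.5, -0.2, -0.2]
width: 0.0477
finger_force: 0.0
```

>>> step_hand(motion="0 0 0.1 0\n0 0 0.1 0\n0 0 0.1 0\n0 0 0.1 0\n0 0 0.1 0")

```text
clock: 1.85
ee_pos: [0.4498, -0.0018, 0.1529]
eef_rot: [[0.95, -0.313, -0.002], [-0.313, -0.95, 0.0], [-0.002, 0.001, -1.0]]
force: [0.6, 0.4, 1.8]
width: 0.0482
finger_force: 0.0
```

```bash
python3 rel.py -.15 -.009 .034
```

Run:
```python
from cell import robot, camrig, readout, job_done
from h import *
for n in ['wrist','scene','top']:
    i=camrig.get_image(n);np.savez(f'pics/{n}1.npz',**i);cv2.imwrite(f'pics/{n}1.png',i['color'])
```

```text
t 1.85 scale-frame TCP [-152.2  -24.7] z 0.1529 yaw err 0.02 w 0.04824173611500862 F(scale) [0.40678454 0.55697019] 1.762002964093236
tool shift [ 0.0024 -0.0158  0.1189] turn 0.0
```

View pics/wrist1.png

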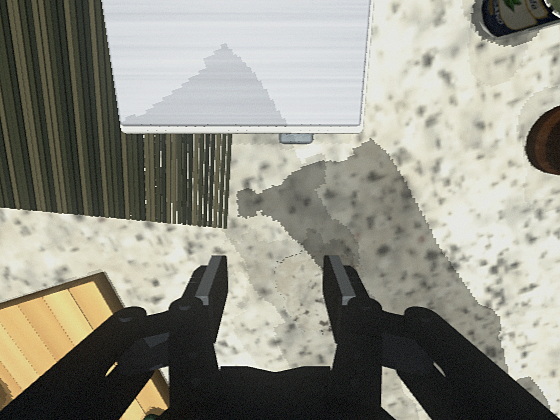

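View pics/scene1.png

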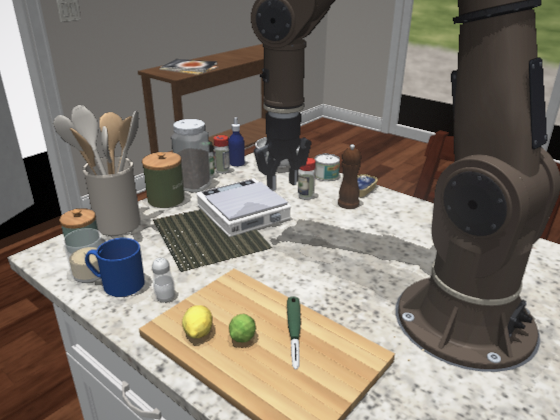

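The wrist view shows the back edge level along row ~131, from column 120 to 362. The key is at (296,138) and the fingertips at (220,260) and (330,260). I'll measure the key and edge with the wrist camera, and the key and tray in the scene view.

Run:
```python
from h import *
c=np.array([.602,-.026]);a=np.radians(-18.24);U=np.array([[np.cos(a),np.sin(a)],[-np.sin(a),np.cos(a)]])
def S(P): P=np.asarray(P);return np.concatenate([(P[...,:2]-c)@U.T,P[...,2:]],-1)*1000
i=dict(np.load('pics/wrist1.npz'));Q=S(cloud(i))
for u,v in [(130,125),(356,125),(240,125),(285,139),(296,139),(308,139),(296,142),(222,262),(222,270),(328,262),(330,270)]:print(u,v,Q[v,u].round(1))
m=(Q[...,2]>12)&(Q[...,2]<33)&(Q[...,0]<-85)&(Q[...,0]>-115)&(abs(Q[...,1]+40)<30);q=Q[m];print('key w',m.sum(),q.min(0),q.max(0),q.mean(0))
t=(Q[...,2]>40)&(Q[...,2]<58)&(Q[...,0]<0)&(abs(Q[...,1])<100);e=Q[t];
k=np.zeros(Q.shape[:2],bool)
print('edge x by y',[(y,np.percentile(e[abs(e[:,1]-y)<5,0],.5).round(1)) for y in (-80,-40,0,40,80)],'y',np.percentile(e[:,1],[.3,99.7]))
# fingers: points z between tip
f=(Q[...,0]<-110)&(Q[...,2]>60);g=Q[f];print('lowest finger pts',np.percentile(g[:,2],[0,1,5]))
for n in ['scene0','top1']:
    i=dict(np.load(f'pics/{n}.npz'));Q=S(cloud(i))
    m=(Q[...,2]>13)&(Q[...,2]<29)&(Q[...,0]<-97.5)&(Q[...,0]>-112)&(abs(Q[...,1])<85);q=Q[m]
    print(n,'proud',m.sum(),q.min(0),q.max(0),np.median(q,0)) if m.sum() else print(n,0)
    m=(Q[...,2]>8)&(Q[...,2]<38)&(Q[...,0]<-85)&(Q[...,0]>-112)&(abs(Q[...,1])<95);q=Q[m]
    print([(y,len(q[abs(q[:,1]-y)<6]),np.median(q[abs(q[:,1]-y)<6,0]).round(1)) for y in (-80,-60,-40,-15,5,22,40,65,80)])
```

```text
130 125 [-86.4  75.   51.4]
356 125 [-86.3 -80.6  50.8]
240 125 [-86.3  -0.7  51.7]
285 139 [-98.1 -32.4  30.3]
296 139 [-98.  -40.8  30.5]
308 139 [-98.1 -49.9  30.3]
296 142 [-100.4  -40.8   30.1]
222 262 [-141.    -0.4  145.2]
222 270 [-144.6   -0.4  146.1]
328 262 [-141.4  -49.2  144.3]
330 270 [-140.9  -48.7  152.6]
key w 331 [-101.38977814  -53.44596689   26.57506664] [-94.20292856 -27.77366512  32.31309446] [-97.64591303 -40.35628701  30.09687244]
edge x by y [(-80, np.float64(-91.9)), (-40, np.float64(-91.9)), (0, np.float64(-91.9)), (40, np.float64(-91.9)), (80, np.float64(-92.0))] y [-86.98428998  81.86623659]
lowest finger pts [133.69619478 142.95320239 160.32418556]
scene0 proud 46 [-106.1158316   -55.66414479   13.48593888] [-98.4310164  -24.82182164  28.97986996] [-101.76983136  -39.39812123   22.58653972]
[(-80, 41, np.float64(-92.3)), (-60, 34, np.float64(-92.1)), (-40, 45, np.float64(-100.4)), (-15, 47, np.float64(-91.9)), (5, 45, np.float64(-90.1)), (22, 44, np.float64(-90.8)), (40, 51, np.float64(-90.9)), (65, 46, np.float64(-92.3)), (80, 57, np.float64(-91.8))]
top1 0
[(-80, 0, np.float64(nan)), (-60, 0, np.float64(nan)), (-40, 0, np.float64(nan)), (-15, 0, np.float64(nan)), (5, 0, np.float64(nan)), (22, 0, np.float64(nan)), (40, 0, np.float64(nan)), (65, 0, np.float64(nan)), (80, 0, np.float64(nan))]
  return _methods._mean(a, axis=axis, dtype=dtype,
  ret = ret.dtype.type(ret / rcount)
```

The key measures y = -40.4 and 8.5 mm proud, with the panel at about -93 in my frame. The finger front is 11 mm ahead of the TCP. That all agrees, so I'll go down and line up.

>>> step_hand(motion="0.002 -0.016 0.1 0\n0.002 -0.016 0.1 0\n0.002 -0.016 0.1 0\n0.002 -0.016 0.123 0\n0.002 -0.016 0.123 0\n0.002 -0.016 0.123 0\n0.002 -0.016 0.123 0")

```text
clock: 2.58
ee_pos: [0.4584, 0.0127, 0.0319]
eef_rot: [[0.95, -0.313, 0.002], [-0.313, -0.95, -0.0], [0.002, -0.001, -1.0]]
force: [-0.2, 0.1, -0.3]
width: 0.0482
finger_force: 0.0
```

```bash
python3 rel.py -.12 -.009 .030;python3 - <<'E'
from cell import robot, camrig, readout, job_done
from h import *
i=camrig.get_image('scene');cv2.imwrite('pics/s2.png',cv2.resize(i['color'][150:250,180:320],None,fx=5,fy=5,interpolation=2))
E
```

```text
t 2.5833 scale-frame TCP [-148.5   -8.2] z 0.0319 yaw err -0.02 w 0.048219524231534236 F(scale) [-0.21859674  0.06872196] -0.31436920161918747
tool shift [0.0285 0.0008 0.002 ] turn -0.0
```

View pics/s2.png

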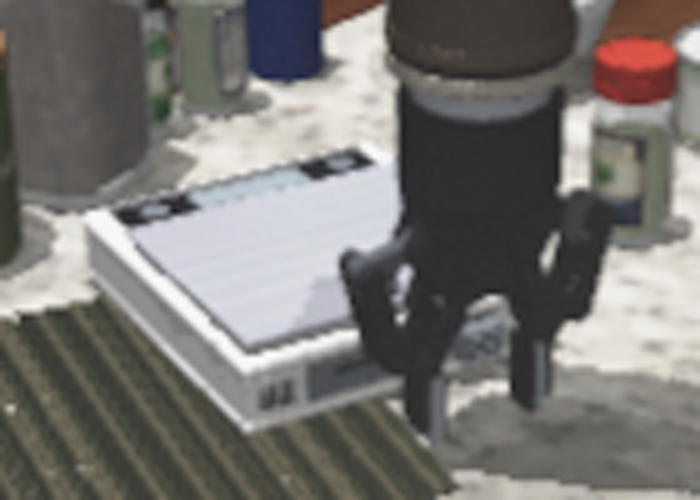

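The crop shows the fingers upright before the panel with their tips just above the top, at about (430,440) and (535,405). The body is clear of the scale. I'll approach to just short of the key.

>>> step_hand(motion="0.007 0 0.001 0\n0.014 0.001 0.001 0\n0.021 0.001 0.001 0\n0.026 0.001 0.001 0\n0.030 0.001 0.001 0\n0.030 0.001 0.001 0\n0.030 0.001 0.001 0")

```text
clock: 3.22
ee_pos: [0.4855, 0.0023, 0.0292]
eef_rot: [[0.95, -0.313, -0.0], [-0.313, -0.95, 0.0], [-0.0, 0.0, -1.0]]
force: [0.2, 0.5, 0.1]
width: 0.0483
finger_force: 0.0
```

```bash
python3 rel.py -.112 -.009 .030
```

```text
t 3.2167 scale-frame TCP [-119.5   -9.6] z 0.0292 yaw err -0.02 w 0.048293884939203106 F(scale) [0.04010318 0.56390483] 0.128922827934106
tool shift [ 0.0075 -0.0006 -0.0008] turn -0.0
```

>>> step_hand(motion="0.001 0 0 0\n0.002 0 0 0\n0.003 0 0 0\n0.004 0 0 0\n0.005 0 0 0\n0.006 0 0 0\n0.007 0 0 0\n0.007 0 0 0")

```text
clock: 3.88
ee_pos: [0.4922, 0.0002, 0.0293]
eef_rot: [[0.95, -0.313, 0.0], [-0.313, -0.95, -0.0], [0.0, 0.0, -1.0]]
force: [-0.3, -0.3, -1.1]
width: 0.0479
finger_force: 0.0
```

```bash
python3 rel.py -.108 -.009 .030
```

```text
t 3.8833 scale-frame TCP [-112.5   -9.5] z 0.0293 yaw err 0.0 w 0.047908358633561576 F(scale) [-0.19007304 -0.34513212] -1.095522201179473
tool shift [ 0.0045 -0.0005 -0.0007] turn 0.0
```

>>> step_hand(motion="0.001 0 0 0\n0.002 0 0 0\n0.002 0 0 0")

```text
clock: 4.13
ee_pos: [0.4932, -0.0002, 0.0292]
eef_rot: [[0.95, -0.313, -0.001], [-0.313, -0.95, 0.0], [-0.001, 0.0, -1.0]]
force: [-3.8, 1.7, 3.6]
width: 0.0481
finger_force: 2.3
```

```bash
python3 rel.py -.108 -.009 .030
```

```text
t 4.1333 scale-frame TCP [-111.4   -9.6] z 0.0292 yaw err 0.01 w 0.04806729824230313 F(scale) [-4.14369365  0.46206535] 3.6338349343513325
tool shift [ 0.0034 -0.0006 -0.0008] turn 0.0
```

>>> step_hand(motion="0.001 0 0 0\n0.002 0 0 0\n0.002 0 0 0")

```text
clock: 4.38
ee_pos: [0.4956, -0.001, 0.0292]
eef_rot: [[0.95, -0.313, -0.001], [-0.313, -0.95, -0.0], [-0.001, 0.0, -1.0]]
force: [-4.3, 2.5, 2.9]
width: 0.0476
finger_force: 2.4
```

```bash
python3 rel.py -.108 -.009 .030
```

```text
t 4.3833 scale-frame TCP [-108.9   -9.6] z 0.0292 yaw err 0.0 w 0.04758369424960253 F(scale) [-4.84862528  1.00867994] 2.9225129366747806
tool shift [ 0.0009 -0.0006 -0.0008] turn 0.0
```

Contact came at about -112 and the key is now about 3 mm in. A little more now, holding at each step and watching for the tray's extra force.

>>> step_hand(motion="0.0007 0 0 0\n0.0014 0 0 0\n0.0014 0 0 0\n0.0014 0 0 0")

```text
clock: 4.72
ee_pos: [0.4963, -0.0013, 0.0291]
eef_rot: [[0.95, -0.312, -0.002], [-0.312, -0.95, -0.0], [-0.002, 0.001, -1.0]]
force: [-5.4, 2.5, 3.9]
width: 0.048
finger_force: 3.5
```

```bash
python3 rel.py -.108 -.009 .030
```

```text
t 4.7167 scale-frame TCP [-108.1   -9.6] z 0.0291 yaw err 0.04 w 0.04795438657138761 F(scale) [-5.88348591  0.68796   ] 3.877625277637314
tool shift [ 0.0001 -0.0006 -0.0009] turn 0.001
```

>>> step_hand(motion="0.0005 0 0 0\n0.001 0 0 0\n0.001 0 0 0\n0.001 0 0 0")

```text
clock: 5.05
ee_pos: [0.4963, -0.0013, 0.0291]
eef_rot: [[0.95, -0.312, -0.003], [-0.312, -0.95, -0.0], [-0.003, 0.001, -1.0]]
force: [-10.4, 3.5, 6.2]
width: 0.0481
finger_force: 5.2
```

```bash
python3 rel.py -.108 -.009 .030
```

```text
t 5.05 scale-frame TCP [-108.1   -9.6] z 0.0291 yaw err 0.07 w 0.048069863241232955 F(scale) [-10.97709111   0.09229051] 6.225910911832577
tool shift [ 0.0001 -0.0006 -0.0009] turn 0.001
```

>>> step_hand(motion="0 0 0 0\n0 0 0 0\n0 0 0 0")

```text
clock: 5.3
ee_pos: [0.4963, -0.0013, 0.0291]
eef_rot: [[0.95, -0.312, -0.003], [-0.312, -0.95, -0.0], [-0.003, 0.001, -1.0]]
force: [-9.0, 3.6, 7.1]
width: 0.0483
finger_force: 5.1
```

```bash
python3 rel.py -.108 -.009 .030;python3 - <<'E'
from cell import robot, camrig, readout, job_done
from h import *
s=readout.sense();print(s['moment'],s['force'])
a=camrig.get_image('wrist')['color'];b=camrig.get_image('scene')['color']
f=lambda c:cv2.resize(c,(400,400),interpolation=2)
cv2.imwrite('pics/c3.png',np.hstack([f(a[80:300,150:370]),f(b[190:250,230:290])]))
E
```

```text
t 5.3 scale-frame TCP [-108.1   -9.6] z 0.0291 yaw err 0.07 w 0.04827805316936576 F(scale) [-9.64199406  0.60177203] 7.097706237218134
tool shift [ 0.0001 -0.0006 -0.0009] turn 0.001
[0.80909523 1.8821024  0.12101767] [-8.96916673  3.58946057  7.09770624]
```

View pics/c3.png

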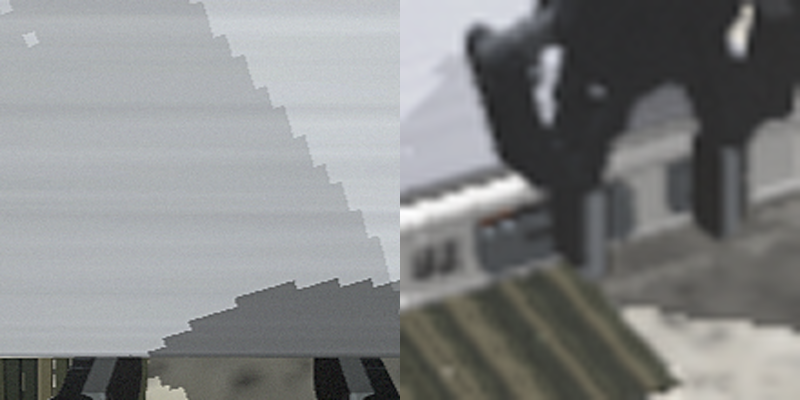

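The moment, and the tray's reddish top edge now showing at (495,215), say the tray has sprung out and rests on the left finger. I'll back away slowly.

>>> step_hand(motion="-0.0005 0 0 0\n-0.001 0 0 0\n-0.0015 0 0 0\n-0.002 0 0 0\n-0.0025 0 0 0\n-0.003 0 0 0\n-0.0035 0 0 0\n-0.004 0 0 0")

```text
clock: 6.07
ee_pos: [0.4938, -0.0005, 0.0291]
eef_rot: [[0.95, -0.313, -0.001], [-0.313, -0.95, -0.0], [-0.001, 0.0, -1.0]]
force: [-5.6, 2.0, 1.0]
width: 0.0479
finger_force: 2.5
```

```bash
python3 rel.py -.108 -.009 .030
```

```text
t 6.0667 scale-frame TCP [-110.7   -9.6] z 0.0291 yaw err 0.03 w 0.047872314245519396 F(scale) [-5.94990261  0.17910924] 1.0248228251087699
tool shift [ 0.0027 -0.0006 -0.0009] turn 0.0
```

>>> step_hand(motion="-0.0005 0 0 0\n-0.001 0 0 0\n-0.0015 0 0 0\n-0.002 0 0 0\n-0.0025 0 0 0\n-0.003 0 0 0\n-0.003 0 0 0")

```text
clock: 6.65
ee_pos: [0.4918, 0.0002, 0.0293]
eef_rot: [[0.95, -0.313, 0.0], [-0.313, -0.95, -0.0], [0.0, -0.0, -1.0]]
force: [-1.8, 0.3, -1.5]
width: 0.0481
finger_force: 1.3
```

```bash
python3 rel.py -.108 -.009 .030
```

```text
t 6.65 scale-frame TCP [-112.9   -9.6] z 0.0293 yaw err -0.01 w 0.04810886602027738 F(scale) [-1.83718219 -0.24406961] -1.5410410106070347
tool shift [ 0.0049 -0.0006 -0.0007] turn -0.0
```

>>> step_hand(motion="-0.0004 0 0 0\n-0.0008 0 0 0\n-0.0012 0 0 0\n-0.0016 0 0 0\n-0.002 0 0 0\n-0.0024 0 0 0\n-0.0028 0 0 0\n-0.0028 0 0 0")

```text
clock: 7.32
ee_pos: [0.489, 0.0013, 0.0294]
eef_rot: [[0.95, -0.313, 0.0], [-0.313, -0.95, -0.0], [0.0, -0.0, -1.0]]
force: [-1.9, 0.9, 0.7]
width: 0.0479
finger_force: 1.0
```

```bash
python3 rel.py -.108 -.009 .030
```

```text
t 7.3167 scale-frame TCP [-115.8   -9.5] z 0.0294 yaw err 0.0 w 0.04791309017945553 F(scale) [-2.14349516  0.28893834] 0.6617686510584975
tool shift [ 0.0078 -0.0005 -0.0006] turn 0.0
```

>>> step_hand(motion="-0.0004 0 0 0\n-0.0008 0 0 0\n-0.0012 0 0 0\n-0.0016 0 0 0\n-0.002 0 0 0\n-0.0024 0 0 0\n-0.0028 0 0 0\n-0.003 0 0 0")

```text
clock: 7.98
ee_pos: [0.486, 0.0022, 0.0293]
eef_rot: [[0.95, -0.313, 0.0], [-0.313, -0.95, -0.0], [0.0, 0.0, -1.0]]
force: [-0.1, 0.3, 0.0]
width: 0.0485
finger_force: 0.0
```

```bash
python3 rel.py -.108 -.009 .030
```

```text
t 7.9833 scale-frame TCP [-119.    -9.5] z 0.0293 yaw err 0.01 w 0.04848388913301592 F(scale) [-0.19364749  0.21824791] 0.008242048266853631
tool shift [ 0.011  -0.0005 -0.0007] turn 0.0
```

The force has gone, so the spring is spent. I'll withdraw gently, then rise and look.

>>> step_hand(motion="-0.001 0 0 0\n-0.003 0 0 0\n-0.006 0 0 0\n-0.012 0 0 0\n-0.022 0 0 0\n-0.035 0 0 0\n-0.035 0 0 0\n-0.035 0 0 0")

```text
clock: 8.65
ee_pos: [0.4518, 0.0134, 0.0294]
eef_rot: [[0.95, -0.312, -0.001], [-0.312, -0.95, -0.0], [-0.001, 0.0, -1.0]]
force: [1.3, -1.2, 0.3]
width: 0.0484
finger_force: 0.0
```

>>> step_hand(motion="0 0 -0.04 0\n0 0 -0.08 0\n0 0 -0.12 0\n0 0 -0.12 0\n0 0 -0.12 0\n0 0 -0.12 0")

```text
clock: 9.15
ee_pos: [0.453, 0.0128, 0.1494]
eef_rot: [[0.95, -0.313, 0.001], [-0.313, -0.95, -0.0], [0.001, -0.0, -1.0]]
force: [-1.1, 0.2, -0.5]
width: 0.0482
finger_force: 0.0
```

```bash
python3 - <<'E'
from cell import robot, camrig, readout, job_done
from h import *
c=np.array([.602,-.026]);a=np.radians(-18.24);U=np.array([[np.cos(a),np.sin(a)],[-np.sin(a),np.cos(a)]])
i=camrig.get_image('wrist');j=camrig.get_image('scene')
for im in (i,j):
    P=cloud(im);Q=np.concatenate([(P[...,:2]-c)@U.T,P[...,2:]],-1)*1000
    m=(Q[...,2]>12)&(Q[...,2]<34)&(Q[...,0]<-94)&(Q[...,0]>-130)&(abs(Q[...,1])<85);q=Q[m]
    for y in (-40,-5,10,22,35,48):
        r=q[abs(q[:,1]-y)<6];print(y,len(r),r.min(0).round(1) if len(r) else '',np.median(r,0).round(1) if len(r) else '')
f=lambda c:cv2.resize(c,(400,400),interpolation=2)
cv2.imwrite('pics/c4.png',np.hstack([f(i['color'][80:300,100:320]),f(j['color'][180:260,210:290])]))
E
```

```text
-40 159 [-101.4  -46.    27.8] [-97.9 -40.   30.3]
-5 205 [-105.    -9.    15.5] [-100.6   -4.2   27.2]
10 231 [-105.     4.    16.2] [-101.    10.    27.5]
22 234 [-104.9   16.    16.4] [-101.    21.9   27.3]
35 234 [-105.    29.1   16.1] [-101.    35.    27.4]
48 221 [-105.1   42.1   16. ] [-100.6   48.7   27.3]
-40 27 [-105.4  -44.    14.6] [-102.3  -39.7   25.9]
-5 31 [-108.3  -10.9   13.4] [-104.9   -4.2   24.9]
10 35 [-108.     4.2   13.1] [-105.5   11.7   23.8]
22 36 [-108.2   16.4   12.7] [-104.7   20.8   26.3]
35 36 [-109.    29.3   12. ] [-105.5   34.    23.3]
48 46 [-107.5   42.2   12.6] [-104.9   49.7   23.9]
```

View pics/c4.png

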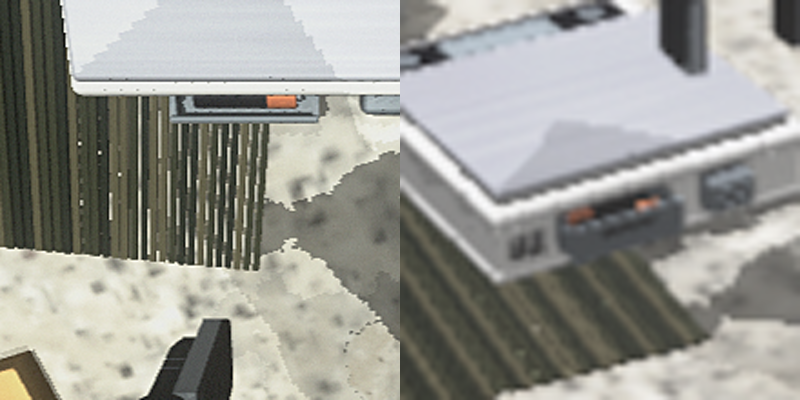

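The picture shows the tray standing square in its slot, with the key out again. The tray face is about 3.6 mm ahead of the key face, so it is about 16 mm out. I'll hand the job in.

>>> step_hand(motion="0 0 0 0\n0 0 0 0\n0 0 0 0")

```text
clock: 9.5
ee_pos: [0.4524, 0.0132, 0.1486]
eef_rot: [[0.95, -0.313, -0.002], [-0.313, -0.95, -0.0], [-0.001, 0.0, -1.0]]
force: [-0.7, -0.1, -0.0]
width: 0.0478
finger_force: 0.0
```

```bash
python3 -c "from cell import robot, camrig, readout, job_done;print(job_done())"
```

```text
the job is handed in; nothing more can be done
None
```

The job is handed in at 9.5 s with no verdict returned: the tray was caught on the finger and let out slowly, and now stands about 16 mm out and square in its slot, with the key sprung back and the robot clear of everything.

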